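# Count tins through the gate of a packing tray

### The arm

A 6-joint arm with a two-finger parallel gripper is mounted at the origin on the work surface. World frame = base frame: x ahead of the robot, y to its left, z up, the work surface at z = 0. Lengths are in m, angles in degrees, forces in N, time in s.
With the tool pointing down it reaches from about 0.35 to 0.875 m from the base axis. Payload 4.2 kg.
Tool frame: the origin (TCP) lies midway between the tips of the shut fingers; the grasp point (between the pads) lies 19 mm behind it; y points along the fingers, z is the direction in which the jaws open and shut, and the axes are right-handed (so a half turn about y gives the same grasp; the last joint's range is limited). The gripper opens to 87 mm and grips with 3 to 60 N. Pads are 19 mm wide; open, the fingers measure 117 mm over their backs; the gripper's body (75 mm by 190 mm) begins 51 mm behind the grasp point.
Start: joints at [-58.178, 22.042, 0.453, 0, -68.411, -14.817], TCP at [0.183, -0.598, 0.223] pointing down, gripper open.
Joint ranges: [-179.83, 179.83], [-69.29, 118.12], [-61.27, 80.66], [-181.25, 117.63], [-171.15, -9.14], [-177.46, 177.46]. Speed limits (degrees/s): [159.86, 159.86, 180, 180, 180, 180].

### API

Orientations are given as [roll, pitch, yaw] about the fixed x, y, z axes, in that order (R = Rz(yaw) Ry(pitch) Rx(roll)).
In Python, from workcell import env gives the robot as it stands. The module is installed in compiled form; this text tells all that it offers. Calls block until the motion is done:
- env.goto(position, orientation): joint-space move of the TCP to a pose.
- env.move_straight(position, rotation=None, rate=0.15, force_limit=None): straight line of the TCP; rotation=None keeps the orientation; rate is the mean speed in m/s. With force_limit (N) it stops when the force on the tool has changed by that much, and returns True; else False.
- env.set_joints(angles): joint-space move.
- env.gripper_to(opening, grasp_force=None): opening from 0.0 (shut) to 1.0 (fully open); grasp_force is the grip in N (None keeps the last); returns when the fingers have stopped.
- env.dwell(seconds).
- env.inverse_kinematics(position, orientation): joint angles nearest the present ones, or None.
- env.read_state(): the state.
- env.grab_frame(name): name is "scene" or "top" or "wrist"; returns a dict with "image" (400x640x3 uint8, blue, green, red), "fx", "fy", "cx", "cy" (pixels), "position" and "orientation" of the camera in the world. Camera axes: x right, y up, looking along -z (the intrinsics and any distortion apply to the point x, -y, -z); pixel columns grow to the right and rows downward; lengths in m; the calibration is good to about 2 mm. A picture is of the moment at which its call begins. There is no depth.
A pose or a line that the arm cannot do raises env.Unreachable and nothing moves.
- env.close_job(): hands the job in, once; it reports no verdict.
Trained networks look in a picture, given as the dict that the camera call returned (one of the last four; its "shot" number tells which), for a name from the list of things; names that differ only in an ending like _2 or _b are one class to them, and where a whole thing is asked for, a point or a joint stands for the part that bears it (a point fixed in the world has none). Each returns a list of dicts, best first, with "score" (0 to 1); they miss things now and then, are a little off and sometimes report something else, mostly with a low value. They report only what shows in the picture. A call takes as long as a camera call.
- env.search_frame(picture, thing): "xyz" ([x, y, z] in m, in world coordinates, good to about 4 mm: the middle of the surface that is visible of it).
- env.trace(picture, thing): "mask" (400x640 bool, what is visible of it).
The state is a dict: "clock": time; "joint_positions": joint angles; "qvel": joint speeds; "joint_torque": joint torques, N m; "position": TCP position; "tool_rot": TCP orientation; "force": force on the tool from outside, world axes, zero at the start; "wrist_torque": the same for the moment, N m; "opening": opening from 0.0 (shut) to 1.0 (fully open).
Only numpy, scipy, OpenCV 4.12 (cv2) and the standard library are available. Lean on these libraries where they do the work, as an engineer would, in place of code of your own. Each camera call takes 0.05 s, during which the arm holds its last target.

### The job

Count the three round tins into the slot of the packing tray: with the fingers, push each one across the deck and through the narrow gate so that it drops into the slot, and let one tin settle in the slot before the next goes in. Only push the tins, without pinching or lifting them, and leave the small bottle, the little carton and the jar standing where they are.

Things in the scene. Friction and masses are not known exactly. Their poses are not given: they have to be found in the camera images.
- tray: fixed plywood counting tray, z up, origin on the table. In its own axes its flat grey deck, 85 mm above the table, spans x -150 to 150 mm and y -130 to 70 mm, with a rim 14 mm high and 6 mm thick along both sides and the -y end. At the +y end stands a wall (y 70 to 78, 22 mm above the deck), broken in the middle by the gate, 54 mm wide (x -27 to 27)
- gate (a point): middle of the deck's edge in the gate, at deck height (tray x 0, y 70 mm, z 85 mm); axes as the tray's: tins go through towards +y. The deck ends here, in line with the wall's inner face; a tin whose centre passes the edge tips over and falls into the slot
- slot (a point): centre of the floor of the slot (tray x 0, y 102 mm, z 6 mm): an open-topped pocket straight behind the gate, 54 mm wide (x) and 64 mm long (tray y 70 to 134), floor 79 mm below the deck, walls 22 mm above the deck
- tin_a_center (a point): round flat aluminium screw-lid tin, 38 mm diameter, 16 mm high, about 30 g, lying flat on the tray's deck; this point is its centre, 8 mm above its underside (93 mm above the table while on the deck)
- tin_b_center (a point): round flat aluminium screw-lid tin, 38 mm diameter, 16 mm high, about 30 g, lying flat on the tray's deck; this point is its centre, 8 mm above its underside (93 mm above the table while on the deck)
- tin_c_center (a point): round flat aluminium screw-lid tin, 38 mm diameter, 16 mm high, about 30 g, lying flat on the tray's deck; this point is its centre, 8 mm above its underside (93 mm above the table while on the deck)
- bottle: small amber bottle with white cap, 26 mm diameter, 55 mm high, standing on the deck near a rear corner (tray +x, -y); origin at the centre of its underside; to be left alone
- carton: small upright brown carton, 26 x 22 mm, 50 mm high, standing on the deck near the other rear corner (tray -x, -y); origin at the centre of its underside; to be left alone
- jar: white jar with blue lid, 56 mm diameter, 60 mm high, standing on the table behind the tray's -y end; origin at the centre of its underside; to be left alone
- tin_a: the tin whose centre is tin_a_center; origin at the centre of its underside
- tin_b: the tin whose centre is tin_b_center; origin at the centre of its underside
- tin_c: the tin whose centre is tin_c_center; origin at the centre of its underside

How it is judged (in metres and radians):
On the way, in this order (a step that is already met when the one before it is completed fails the run):
1. one tin is in the slot (((y of tin_a_center in the frame of tray between 0.072 and 0.134 m and x of tin_a_center in the frame of tray between -0.027 and 0.027 m and height (world z) of tin_a_center below 0.081 m) or (y of tin_b_center in the frame of tray between 0.072 and 0.134 m and x of tin_b_center in the frame of tray between -0.027 and 0.027 m and height (world z) of tin_b_center below 0.081 m) or (y of tin_c_center in the frame of tray between 0.072 and 0.134 m and x of tin_c_center in the frame of tray between -0.027 and 0.027 m and height (world z) of tin_c_center below 0.081 m))), for 0.3 s.
2. a second tin is in the slot, after the first ((((y of tin_a_center in the frame of tray between 0.072 and 0.134 m and x of tin_a_center in the frame of tray between -0.027 and 0.027 m and height (world z) of tin_a_center below 0.081 m) and (y of tin_b_center in the frame of tray between 0.072 and 0.134 m and x of tin_b_center in the frame of tray between -0.027 and 0.027 m and height (world z) of tin_b_center below 0.081 m)) or ((y of tin_a_center in the frame of tray between 0.072 and 0.134 m and x of tin_a_center in the frame of tray between -0.027 and 0.027 m and height (world z) of tin_a_center below 0.081 m) and (y of tin_c_center in the frame of tray between 0.072 and 0.134 m and x of tin_c_center in the frame of tray between -0.027 and 0.027 m and height (world z) of tin_c_center below 0.081 m)) or ((y of tin_b_center in the frame of tray between 0.072 and 0.134 m and x of tin_b_center in the frame of tray between -0.027 and 0.027 m and height (world z) of tin_b_center below 0.081 m) and (y of tin_c_center in the frame of tray between 0.072 and 0.134 m and x of tin_c_center in the frame of tray between -0.027 and 0.027 m and height (world z) of tin_c_center below 0.081 m)))), for 0.3 s.
3. the third tin is in the slot, after the second (y of tin_a_center in the frame of tray between 0.072 and 0.134 m and x of tin_a_center in the frame of tray between -0.027 and 0.027 m and height (world z) of each of tin_a_center, tin_b_center, tin_c_center below 0.081 m and y of tin_b_center in the frame of tray between 0.072 and 0.134 m and x of tin_b_center in the frame of tray between -0.027 and 0.027 m and y of tin_c_center in the frame of tray between 0.072 and 0.134 m and x of tin_c_center in the frame of tray between -0.027 and 0.027 m), for 0.3 s.
At the end, for the whole second after the job is handed in: all three tins lie at rest in the slot (centres inside the pocket and at least 4 mm below deck level); the bottle, carton and jar stand upright within 15 mm of where they began (all of step 3 and linear speed of each of tin_a, tin_b, tin_c below 0.02 m/s and distance of each of bottle, carton, jar from where it was at the start of the episode below 0.015 m and angle between each of bottle, carton, jar's own z axis and vertical below 0.2 rad); the robot touches nothing.
It fails at once if a tin is lifted more than 15 mm off the deck (height (world z) of any of tin_a_center, tin_b_center, tin_c_center above 0.108 m).
It fails at once if a tin on the deck is pinched between the fingers ((horizontal distance between the grasp point and tin_a_center below 0.008 m and height (world z) of the grasp point below 0.115 m and y of tin_a_center in the frame of tray below 0.07 m and contact force between the fingers and tin_a above 0.5 N) or (horizontal distance between the grasp point and tin_b_center below 0.008 m and height (world z) of the grasp point below 0.115 m and y of tin_b_center in the frame of tray below 0.07 m and contact force between the fingers and tin_b above 0.5 N) or (horizontal distance between the grasp point and tin_c_center below 0.008 m and height (world z) of the grasp point below 0.115 m and y of tin_c_center in the frame of tray below 0.07 m and contact force between the fingers and tin_c above 0.5 N)).
It fails at once if the bottle, carton or jar is pushed away or tipped over (distance of any of bottle, carton, jar from where it was at the start of the episode above 0.015 m or angle between any of bottle, carton, jar's own z axis and vertical above 0.4 rad).
It also fails if it takes over 72 s, if anything falls off the work surface, if the arm or the gripper's body presses on something with over 40 N, if the wrist force passes 120 N, or if a joint passes its speed limit or range.

## Working session

There is one attempt and no reset: what is moved stays moved. The work goes in short steps, each a Python script; the robot and the scene stay as the last script left them, time stands still between calls to the robot, and variables do not carry over. Pictures are saved under pics/ and viewed, and the job is handed in when it is done.

```bash
mkdir -p pics
python3 - <<'E'
from workcell import env
import cv2
s=env.read_state(); print(s)
for n in ("top","scene"):
    f=env.grab_frame(n); cv2.imwrite(f"pics/{n}0.png",f["image"]); print({k:v for k,v in f.items() if k!="image"})
    for t in ("tray","gate","slot","tin_a","bottle","carton","jar"):
        try: print(n,t,[(d["xyz"],round(d["score"],2)) for d in env.search_frame(f,t)][:5])
        except Exception as e: print(t,e)
E
```

```text
{'clock': 0.0, 'joint_positions': array([-5.81783685e+01,  2.20905729e+01,  3.81021410e-01, -2.89980941e-02,
       -6.84114847e+01, -1.48155872e+01]), 'qvel': array([-0.07611571,  0.06133598, -0.09614447,  0.04740498,  0.01408253,
        0.11638802]), 'joint_torque': array([-9.94534312e-04, -3.90662098e+01,  1.87408465e+01,  4.22011122e+00,
        1.10124220e-02, -2.08913302e-04]), 'position': array([ 0.18263088, -0.59709846,  0.22147005]), 'tool_rot': array([-8.98760962e+01,  4.90504138e-03,  1.69953516e+01]), 'force': array([-0.19097667, -0.54868792, -0.27793721]), 'wrist_torque': array([-0.040101  , -0.01941675, -0.0393672 ]), 'opening': 0.9998484901068552}
{'fx': 483.10903678053637, 'fy': 483.10903678053637, 'cx': 323.86059348993007, 'cy': 203.41056906979307, 'position': array([ 0.50974499, -0.01522077,  0.9635129 ]), 'orientation': array([  4.19302494,   0.88040232, -88.50372408]), 'shot': 1}
top tray [([0.5797, -0.0696, 0.0861], 0.74)]
top gate []
top slot [([0.5834, -0.0724, 0.0887], 0.65), ([0.577, -0.0775, 0.1027], 0.52)]
top tin_a [([0.5117, -0.1205, 0.0998], 0.93), ([0.
[... 280 characters left out ...]
.723894905707, 'fy': 460.723894905707, 'cx': 317.6731555062737, 'cy': 199.4926253266731, 'position': array([0.95957138, 0.25166059, 0.55774648]), 'orientation': array([ 4.46422256e+01, -6.18785714e-02,  1.22669262e+02]), 'shot': 2}
scene tray [([0.6323, -0.0316, 0.0838], 0.62)]
scene gate [([0.6301, -0.0319, 0.0833], 0.97)]
scene slot [([0.6306, -0.0329, 0.0845], 0.97)]
scene tin_a [([0.5815, -0.073, 0.0981], 0.96), ([0.5149, -0.1189, 0.1032], 0.84), ([0.6625, -0.0362, 0.1018], 0.73)]
scene bottle [([0.7409, -0.0712, 0.1196], 0.59)]
scene carton [([0.5622, -0.1979, 0.1217], 0.7)]
scene jar [([0.6585, -0.2173, 0.0494], 0.92), ([0.6348, -0.0302, 0.084], 0.5), ([0.7421, -0.0672, 0.1191], 0.46)]
```

View pics/top0.png

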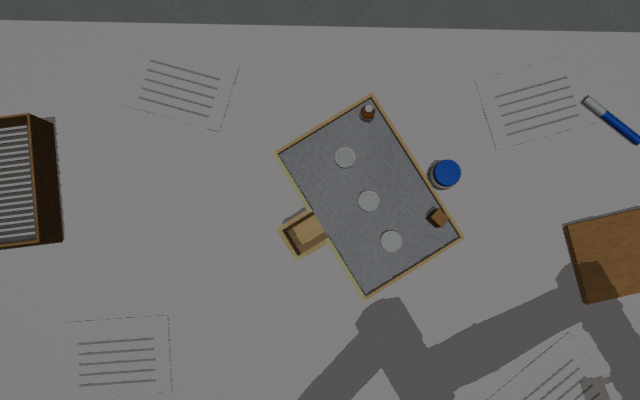

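View pics/scene0.png

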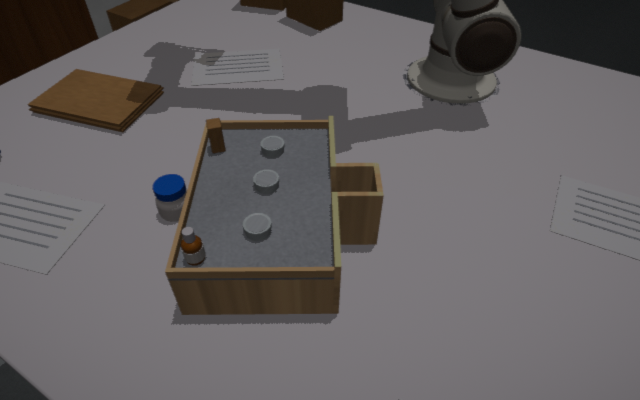

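```bash
cat > h.py <<'E'
import numpy as np, cv2
from scipy.spatial.transform import Rotation as Ro
from scipy.optimize import least_squares
def Rm(o): return Ro.from_euler('xyz',o,degrees=True).as_matrix()
def proj(f,P):
    p=(np.atleast_2d(P)-f["position"])@Rm(f["orientation"])
    return np.c_[f["cx"]+f["fx"]*p[:,0]/-p[:,2], f["cy"]+f["fy"]*p[:,1]/p[:,2]]
def back(f,uv,z):
    uv=np.atleast_2d(uv)
    d=np.c_[(uv[:,0]-f["cx"])/f["fx"],-(uv[:,1]-f["cy"])/f["fy"],-np.ones(len(uv))]@Rm(f["orientation"]).T
    return f["position"]+d*((z-f["position"][2])/d[:,2])[:,None]
E
python3 - <<'E'
from workcell import env
from h import *
f=env.grab_frame("top"); im=f["image"]
np.save("top0.npy",{k:v for k,v in f.items()},allow_pickle=True)
crop=im[85:305,260:475]
cv2.imwrite("pics/top0z.png",cv2.resize(crop,None,fx=2.7,fy=2.7,interpolation=cv2.INTER_CUBIC))
g=env.grab_frame("scene");np.save("scene0.npy",g,allow_pickle=True)
for n,fr in(("top",f),("scene",g)):
  for d in env.trace(fr,"tin_a")[:5]:
    m=d["mask"]; ys,xs=np.nonzero(m); print(n,d["score"],m.sum(),xs.mean(),ys.mean(),back(fr,[xs.mean(),ys.mean()],.100)[0])
E
```

```text
top 0.89 342 344.2134502923977 157.3654970760234 [ 0.65686146 -0.03483408  0.1       ]
top 0.81 367 367.76566757493185 200.30517711171663 [ 0.58022983 -0.07876465  0.1       ]
top 0.79 330 389.96363636363634 241.20909090909092 [ 0.50824805 -0.11960161  0.1       ]
scene 0.93 509 265.7819253438114 181.52848722986246 [ 0.58863411 -0.07511764  0.1       ]
scene 0.56 397 272.41057934508814 146.27455919395467 [ 0.51809748 -0.1155745   0.1       ]
scene 0.55 724 256.99309392265195 226.15055248618785 [ 0.66373758 -0.03264759  0.1       ]
```

View pics/top0z.png

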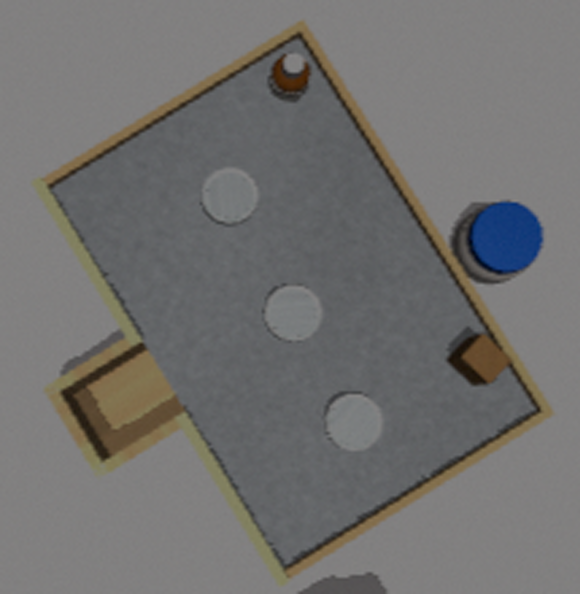

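Run:
```python
from h import *
f=np.load("top0.npy",allow_pickle=True).item(); g=np.load("scene0.npy",allow_pickle=True).item()
z=lambda u,v:(u/2.7+260-.3,v/2.7+85-.3)
T=[((.156,-.136,.099),z(303,22)),((-.156,-.136,.099),z(550,411)),((-.156,.078,.107),z(287,580)),((.156,.078,.107),z(36,181)),
((-.027,.134,.107),z(103,461)),((.027,.134,.107),z(64,393)),((.027,.078,.107),z(143,343)),((-.027,.078,.107),z(180,412))]
P=np.array([t[0] for t in T]);U=np.array([t[1] for t in T])
def W(q,P): 
    c,s=np.cos(q[2]),np.sin(q[2]); P=np.atleast_2d(P)
    return np.c_[q[0]+c*P[:,0]-s*P[:,1],q[1]+s*P[:,0]+c*P[:,1],P[:,2]]
r=least_squares(lambda q:(proj(f,W(q,P))-U).ravel(),[.6,-.08,.6]); q=r.x
print(q,np.degrees(q[2]));print(r.fun.reshape(-1,2).round(1))
np.save("trayq.npy",q)
c,s=np.cos(q[2]),np.sin(q[2])
for n,fr,uv in(("top",f,[(344.2,157.4),(367.8,200.3),(390,241.2)]),("zoom",f,[z(231,195),z(294,312),z(354,421)]),("scene",g,[(257,226.15),(265.8,181.5),(272.4,146.3)])):
    w=back(fr,uv,.1005 if n!="scene" else .097); d=w[:,:2]-q[:2]; print(n,w.round(4).tolist(),(d@np.array([[c,-s],[s,c]])).round(4).tolist())
for n,fr in(("top",f),("scene",g)):
    im=fr["image"].copy(); im=cv2.resize(im,None,fx=1.25,fy=1.25)
    L=[[(.15,-.13,.085),(-.15,-.13,.085),(-.15,.07,.085),(.15,.07,.085)],[(.156,-.136,.099),(-.156,-.136,.099),(-.156,.078,.099),(.156,.078,.099)],[(.027,.07,.107),(-.027,.07,.107),(-.027,.134,.107),(.027,.134,.107)]]
    for l in L: cv2.polylines(im,[(proj(fr,W(q,np.array(l)))*1.25*16).astype(int)],True,(0,255,0),1,cv2.LINE_AA,4)
    x0,y0=(320,100) if n=="top" else (180,120)
    cv2.imwrite(f"pics/ov_{n}.png",cv2.resize(im[y0:y0+290,x0:x0+330],None,fx=2,fy=2))
```

```text
[ 0.57564613 -0.05615583  0.5820912 ] 33.35136933733992
[[ 0.8 -2. ]
 [ 3.2 -0.4]
 [-1.1  1.7]
 [-0.9 -0.1]
 [ 1.2 -0.2]
 [-0.3 -1.1]
 [-2.7  0.8]
 [-0.4  1.1]]
top [[0.6567, -0.0348, 0.1005], [0.5802, -0.0788, 0.1005], [0.5083, -0.1196, 0.1005]] [[0.0795, -0.0267], [-0.0086, -0.0214], [-0.0912, -0.016]]
zoom [[0.6576, -0.0367, 0.1005], [0.5803, -0.0802, 0.1005], [0.5093, -0.121, 0.1005]] [[0.0792, -0.0288], [-0.0093, -0.0226], [-0.0911, -0.0177]]
scene [[0.6618, -0.0345, 0.097], [0.5861, -0.0773, 0.097], [0.5153, -0.118, 0.097]] [[0.0839, -0.0293], [-0.0028, -0.0234], [-0.0844, -0.0184]]
```

View pics/ov_top.png

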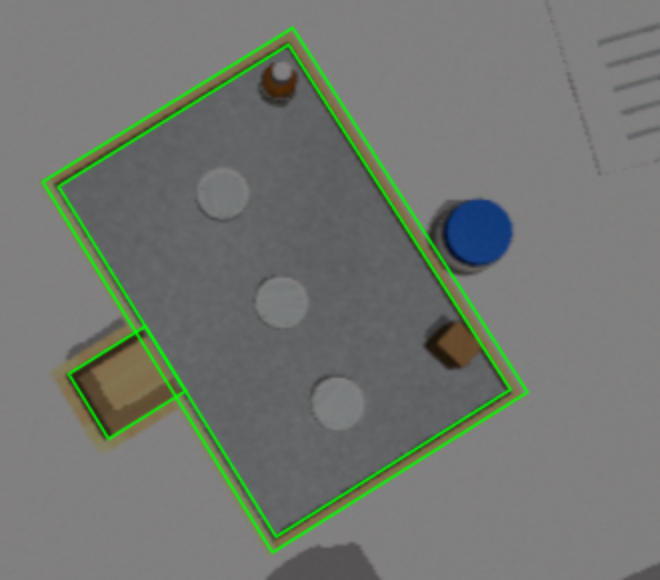

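View pics/ov_scene.png

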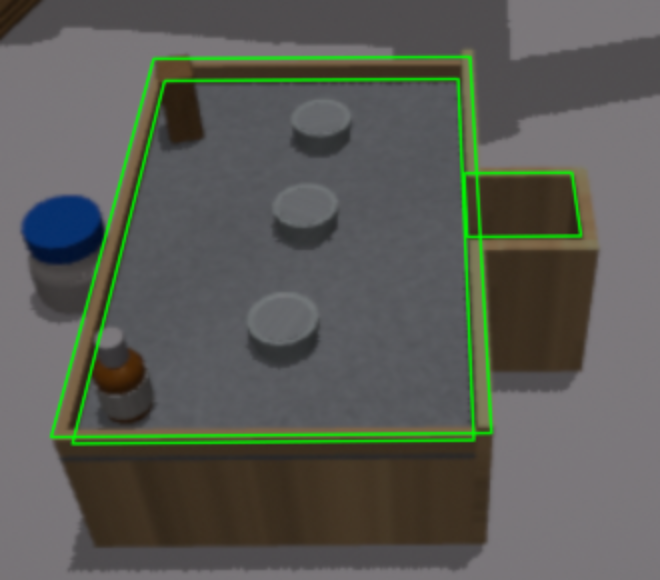

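```bash
cat >> h.py <<'E'
def W(q,P): 
    c,s=np.cos(q[2]),np.sin(q[2]); P=np.atleast_2d(P)
    return np.c_[q[0]+c*P[:,0]-s*P[:,1],q[1]+s*P[:,0]+c*P[:,1],P[:,2]]
def toT(q,w):
    c,s=np.cos(q[2]),np.sin(q[2]); return (np.atleast_2d(w)[:,:2]-q[:2])@np.array([[c,-s],[s,c]])
E
python3 - <<'E'
from h import *
f=np.load("top0.npy",allow_pickle=True).item(); g=np.load("scene0.npy",allow_pickle=True).item()
z=lambda u,v:(u/2.7+260-.3,v/2.7+85-.3)
k=lambda u,v:((u/2+180)/1.25,(v/2+120)/1.25)
for o in (0,.006):
  for yo in(0,.006):
    A=.15+o; B=.13+yo
    T=[((A,-B,.099),z(303,22)),((-A,-B,.099),z(550,411)),((-A,.078,.107),z(287,580)),((A,.078,.107),z(36,181)),
    ((-.027,.134,.107),z(103,461)),((.027,.134,.107),z(64,393)),((.027,.078,.107),z(143,343)),((-.027,.078,.107),z(180,412))]
    S=[((A,-B,.099),k(60,440)),((-A,-B,.099),k(155,55)),((A,.078,.107),k(490,430)),
    ((-.027,.134,.107),k(571,180)),((.027,.134,.107),k(581,239)),]
    P=np.array([t[0] for t in T]);U=np.array([t[1] for t in T])
    Ps=np.array([t[0] for t in S]);Us=np.array([t[1] for t in S])
    for both in(0,1,2):
        fn=lambda q:np.r_[((proj(f,W(q,P))-U).ravel())*(both!=2),(proj(g,W(q,Ps))-Us).ravel()*(both>0)]
        r=least_squares(fn,[.6,-.08,.6]);q=r.x
        print(o,yo,both,q.round(4),"cost",round(r.cost,1), np.abs(r.fun).max().round(1))
        if both==1: print(r.fun.reshape(-1,2).round(1).tolist())
E
```

```text
0 0 0 [ 0.5763 -0.0575  0.5818] cost 17.4 2.3
0 0 1 [ 0.5783 -0.0559  0.5828] cost 61.5 5.5
[[-0.4, 0.9], [-1.6, -3.1], [-2.9, -2.8], [0.7, 1.2], [1.2, -1.7], [-0.4, -2.5], [-2.8, -0.7], [-0.4, -0.4], [0.7, -3.9], [1.1, 4.1], [-0.6, -5.5], [-0.7, -2.3], [-1.1, -0.4]]
0 0 2 [ 0.5816 -0.0532  0.5803] cost 21.8 5.5
0 0.006 0 [ 0.5755 -0.0562  0.5818] cost 24.8 3.2
0 0.006 1 [ 0.577  -0.0544  0.5817] cost 72.4 5.7
[[1.7, -0.1], [0.4, -4.0], [-3.9, -2.1], [-0.0, 1.8], [0.3, -1.1], [-1.2, -1.9], [-3.7, -0.0], [-1.3, 0.3], [-2.7, -4.2], [-1.2, 4.0], [0.8, -5.7], [0.6, -2.4], [0.3, -0.5]]
0 0.006 2 [ 0.5797 -0.0516  0.5773] cost 28.3 5.1
0.006 0 0 [ 0.5764 -0.0574  0.5821] cost 8.8 2.0
0.006 0 1 [ 0.5774 -0.0564  0.5825] cost 21.8 2.7
[[-1.8, -1.3], [0.5, 0.4], [-0.8, 0.7], [-0.7, -1.1], [1.4, -1.2], [-0.1, -2.0], [-2.5, -0.2], [-0.2, 0.2], [-0.2, -0.6], [1.8, 1.6], [-0.4, -2.2], [-0.7, -2.7], [-1.1, -1.0]]
0.006 0 2 [ 0.579  -0.0549  0.5807] cost 6.9 2.3
0.006 0.006 0 [ 0.5756 -0.0562  0.5821] cost 16.1 3.2
0.006 0.006 1 [ 0.5761 -0.055   0.5814] cost 34.3 3.6
[[0.3, -2.3], [2.5, -0.6], [-1.8, 1.4], [-1.5, -0.5], [0.5, -0.5], [-1.0, -1.4], [-3.4, 0.5], [-1.0, 0.8], [-3.6, -0.9], [-0.5, 1.5], [1.0, -2.4], [0.6, -2.8], [0.2, -1.0]]
0.006 0.006 2 [ 0.5771 -0.0533  0.5779] cost 12.7 3.5
```

```bash
cat >> h.py <<'E'
Q=np.array([.5774,-.0564,.5825])
OFF=.025
def look(env,tag=None):
    """tins: average of top and scene cameras in tray frame"""
    out=[]
    for n,zz in(("top",.1005),("scene",.097)):
        f=env.grab_frame(n)
        if tag: cv2.imwrite(f"pics/{tag}_{n}.png",f["image"])
        L=[]
        for d in env.trace(f,"tin_a"):
            if d["score"]<.3: continue
            ys,xs=np.nonzero(d["mask"]); p=toT(Q,back(f,[xs.mean(),ys.mean()],zz))[0]
            L.append((round(d["score"],2),int(d["mask"].sum()),p.round(4).tolist()))
        print(n,L); out.append(L)
    return out
def pose(t,z,dirang):
    """tray xy -> world pose, pushing direction dirang in tray degrees"""
    p=W(Q,[t[0],t[1],z])[0]; yaw=(np.degrees(Q[2])+dirang+180)%360-180
    return p,yaw
def yawfix(env,p,yaw):
    cur=np.array(env.read_state()["joint_positions"]); best=None
    for y in(yaw,yaw-180 if yaw>0 else yaw+180):
        j=env.inverse_kinematics(p,[-90,0,y])
        if j is not None:
            c=np.abs(np.array(j)-cur).max()
            if best is None or c<best[0]: best=(c,y)
    return best
E
python3 - <<'E'
from workcell import env
from h import *
look(env)
for t,a in(((0,-.06),90),((.118,-.028),180),((-.118,-.017),0),((0,.053),90)):
    for z in (.09,.17):
        p,y=pose(t,z,a); print(t,z,p.round(3),y,yawfix(env,p,y))
for n in("top","scene"):
    f=env.grab_frame(n)
    for o in("bottle","carton"): print(o,[(round(d["score"],2),toT(Q,d["xyz"])[0].round(3).tolist()) for d in env.search_frame(f,o)][:2])
E
```

```text
top [(0.65, 356, [-0.0107, -0.0198]), (0.59, 366, [-0.0921, -0.0153]), (0.57, 347, [0.0779, -0.0257])]
scene [(0.84, 652, [0.0827, -0.0287]), (0.69, 398, [-0.0868, -0.0176]), (0.62, 494, [-0.0037, -0.0224])]
(0, -0.06) 0.09 [ 0.61  -0.107  0.09 ] 123.37479156637045 (np.float64(63.22455856943183), np.float64(123.37479156637045))
(0, -0.06) 0.17 [ 0.61  -0.107  0.17 ] 123.37479156637045 (np.float64(63.22455856943183), np.float64(123.37479156637045))
(0.118, -0.028) 0.09 [ 0.691 -0.015  0.09 ] -146.62520843362955 (np.float64(70.3059501150507), np.float64(33.37479156637045))
(0.118, -0.028) 0.17 [ 0.691 -0.015  0.17 ] -146.62520843362955 (np.float64(70.3059501150507), np.float64(33.37479156637045))
(-0.118, -0.017) 0.09 [ 0.488 -0.136  0.09 ] 33.37479156637045 (np.float64(61.04859123703381), np.float64(33.37479156637045))
(-0.118, -0.017) 0.17 [ 0.488 -0.136  0.17 ] 33.37479156637045 (np.float64(61.04859123703381), np.float64(33.37479156637045))
(0, 0.053) 0.09 [ 0.548 -0.012  0.09 ] 123.37479156637045 (np.float64(73.85029193220981), np.float64(123.37479156637045))
(0, 0.053) 0.17 [ 0.548 -0.012  0.17 ] 123.37479156637045 (np.float64(73.85029193220981), np.float64(123.37479156637045))
bottle [(0.79, [0.125, -0.102])]
carton [(0.82, [-0.098, -0.103]), (0.19, [-0.007, -0.013])]
bottle [(0.77, [0.129, -0.103]), (0.63, [0.081, -0.033])]
carton [(0.66, [-0.09, -0.108])]
```

Run:
```python
from workcell import env
from h import *
env.gripper_to(.25)
p,y=pose((-.005,-.065),.22,90)
b=yawfix(env,p,y); env.goto(p,[-90,0,b[1]])
s=env.read_state(); print(s["clock"],s["position"],p,s["tool_rot"],s["opening"])
f=env.grab_frame("wrist"); np.save("w1.npy",f,allow_pickle=True); cv2.imwrite("pics/w1.png",f["image"])
print(f["position"],f["orientation"])
im=f["image"].copy()
for l in [[(.15,-.13,.085),(-.15,-.13,.085),(-.15,.07,.085),(.15,.07,.085)],[(.027,.07,.107),(-.027,.07,.107),(-.027,.134,.107),(.027,.134,.107)]]:
    try: cv2.polylines(im,[(proj(f,W(Q,np.array(l)))*16).astype(int)],True,(0,255,0),1,cv2.LINE_AA,4)
    except Exception as e: print(e)
cv2.imwrite("pics/w1o.png",im)
for d in env.trace(f,"tin_a"):
    ys,xs=np.nonzero(d["mask"]); print(d["score"],d["mask"].sum(),xs.mean(),ys.mean(),toT(Q,back(f,[xs.mean(),ys.mean()],.1))[0])
```

```text
5.05 [ 0.6087391  -0.11435255  0.2200196 ] [ 0.60898192 -0.11343142  0.22      ] [-8.99918374e+01  1.40055849e-03  1.23288115e+02] 0.25124733493813345
[ 0.64549634 -0.17145215  0.38205122] [-1.47861870e+01 -7.27204553e-03 -1.46650628e+02]
0.84 714 222.52661064425772 216.2689075630252 [ 0.07624832 -0.0385276 ]
0.73 241 410.0207468879668 220.5435684647303 [-0.08860768 -0.03448312]
0.58 1413 319.64614295824487 232.8138711960368 [-0.00902575 -0.02299148]
```

View pics/w1o.png

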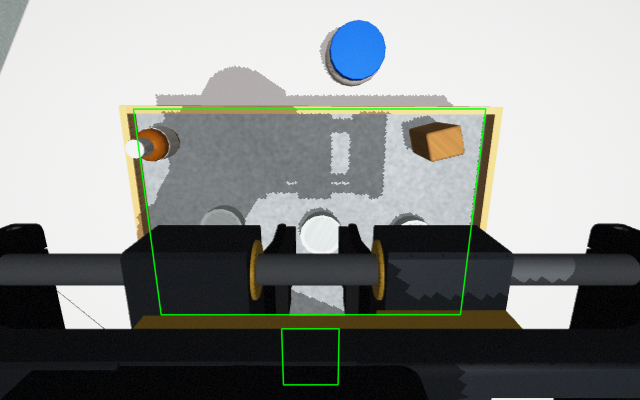

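```bash
cat >> h.py <<'E'
def push(env,tin,end,back=.045,rate=.07,z=.090,lift=True,top=.17,flim=25):
    """push tin (tray xy) in a line so its centre arrives at end"""
    tin=np.array(tin,float);end=np.array(end,float);d=end-tin;d/=np.linalg.norm(d)
    a=np.degrees(np.arctan2(d[1],d[0])); st=tin-back*d; fi=end-OFF*d
    p,y=pose(st,top,a); b=yawfix(env,p,y); o=[-90,0,b[1]]
    env.goto(p,o)
    f=env.move_straight([p[0],p[1],z],rate=.12,force_limit=15)
    s=env.read_state(); print("down",f,s["clock"],s["position"].round(4),toT(Q,s["position"]).round(4),s["force"].round(1))
    if f: return False
    q,_=pose(fi,z,a)
    f=env.move_straight(q,rate=rate,force_limit=flim)
    s=env.read_state(); print("pushed",f,s["clock"],toT(Q,s["position"]).round(4),"want",fi.round(4),s["force"].round(1))
    if lift:
        r,_=pose(fi-.012*d,z,a); env.move_straight(r,rate=.1)
        env.move_straight([r[0],r[1],top],rate=.2)
    return not f
E
python3 - <<'E'
from workcell import env
from h import *
push(env,(-.009,-.022),(0,.078))
look(env,"p1")
print(env.read_state()["clock"])
E
```

```text
down False 6.2833 [ 0.6043 -0.1194  0.0913] [[-0.0122 -0.0674]] [0.1 0.7 0.5]
pushed False 8.15 [[-0.0023  0.0529]] want [-0.0022  0.0531] [-0.1  0.4 -0.7]
top [(0.69, 354, [-0.092, -0.0158])]
scene [(0.78, 625, [0.0822, -0.028]), (0.58, 337, [-0.0822, -0.0188])]
9.1667
```

View pics/p1_scene.png

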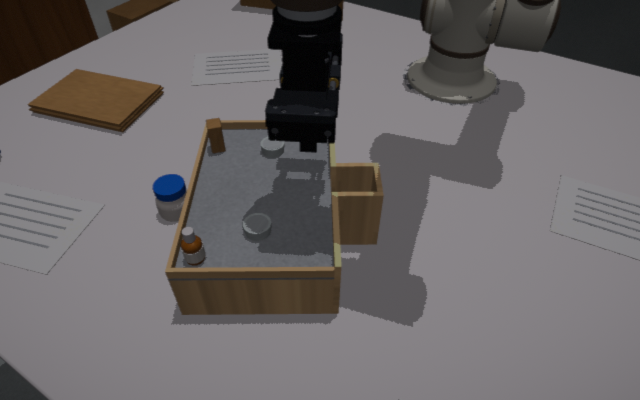

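View pics/p1_top.png

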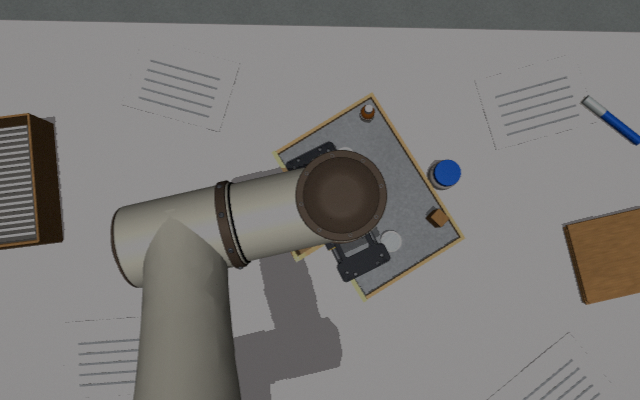

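Run:
```python
from workcell import env
from h import *
p,y=pose((.123,-.0275),.17,180); b=yawfix(env,p,y); env.goto(p,[-90,0,b[1]])
look(env,"p2"); print(env.read_state()["clock"])
a=cv2.imread("pics/p2_top.png")[80:320,240:500]; c=cv2.imread("pics/p2_scene.png")[100:340,150:410]
cv2.imwrite("pics/p2.png",cv2.resize(np.hstack([a,c]),None,fx=1.5,fy=1.5))
```

```text
top [(0.78, 359, [-0.0921, -0.0157]), (0.65, 338, [0.0772, -0.027]), (0.64, 284, [-0.0046, 0.1129])]
scene []
10.6667
```

View pics/p2.png

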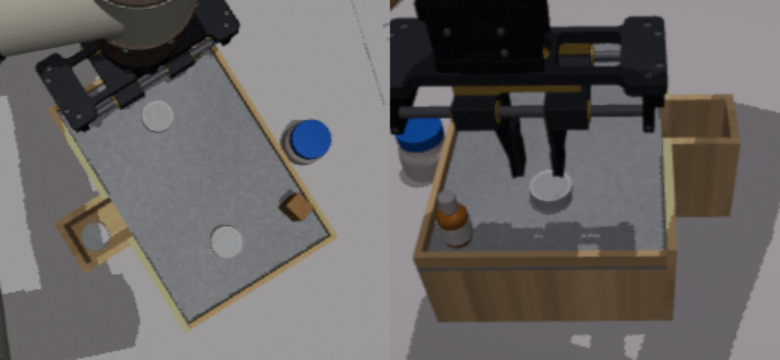

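Run:
```python
from workcell import env
from h import *
print(push(env,(.0778,-.0275),(0,-.0275)))
p,y=pose((-.01,-.085),.17,90); b=yawfix(env,p,y); env.goto(p,[-90,0,b[1]])
look(env,"p3"); 
f=env.grab_frame("wrist"); cv2.imwrite("pics/w3.png",f["image"])
for d in env.trace(f,"tin_a"):
    ys,xs=np.nonzero(d["mask"]); print(d["score"],d["mask"].sum(),xs.mean(),ys.mean(),toT(Q,back(f,[xs.mean(),ys.mean()],.1))[0])
a=cv2.imread("pics/p3_top.png")[80:320,240:500]; c=cv2.imread("pics/p3_scene.png")[100:340,150:410]
cv2.imwrite("pics/p3.png",cv2.resize(np.hstack([a,c]),None,fx=1.5,fy=1.5)); print(env.read_state()["clock"])
```

```text
down False 11.7333 [ 0.6958 -0.0118  0.0909] [[ 0.1234 -0.0279]] [ 0.2 -0.5 -0.9]
pushed False 13.2833 [[ 0.0253 -0.0275]] want [ 0.025  -0.0275] [-0.4  1.3 -0.1]
True
top [(0.71, 331, [-0.0928, -0.0151]), (0.55, 357, [-0.0008, -0.0246])]
scene [(0.96, 399, [-0.088, -0.017]), (0.65, 509, [0.004, -0.0269]), (0.42, 696, [0.1171, -0.1083])]
0.91 2732 194.76207906295755 108.23169838945827 [-0.09164806 -0.01627977]
0.2 1678 509.6299165673421 231.75089392133492 [ 0.13055144 -0.10344976]
15.7083
```

View pics/p3.png

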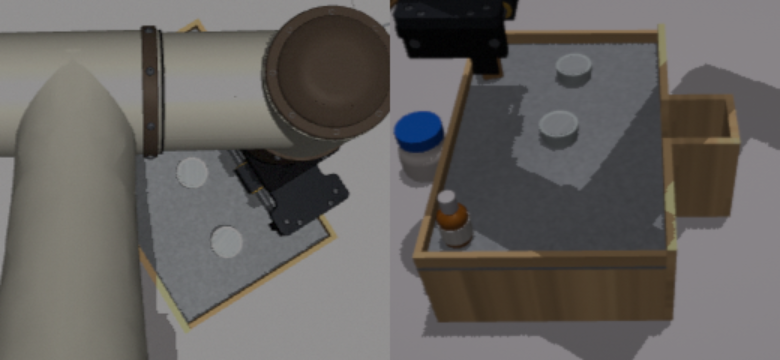

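View pics/w3.png

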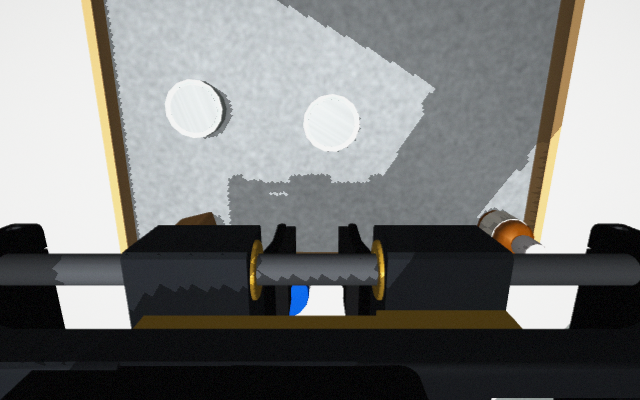

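Run:
```python
from workcell import env
from h import *
f=env.grab_frame("wrist"); x=toT(Q,back(f,[331.5,123],.101))[0]; print(x)
push(env,(x[0],-.026),(0,.078))
p,y=pose((-.135,-.016),.17,0); b=yawfix(env,p,y); env.goto(p,[-90,0,b[1]])
look(env,"p4"); print(env.read_state()["clock"])
a=cv2.imread("pics/p4_top.png")[80:320,240:500]; c=cv2.imread("pics/p4_scene.png")[100:340,150:410]
cv2.imwrite("pics/p4.png",cv2.resize(np.hstack([a,c]),None,fx=1.5,fy=1.5))
```

```text
[-0.00064452 -0.02577323]
down False 16.825 [ 0.6164 -0.1164  0.0907] [[-0.0005 -0.0715]] [-0.3 -0.4  0.4]
pushed False 18.75 [[-0.0002  0.0528]] want [-0.0002  0.053 ] [ 0.4 -0.4 -0.3]
top [(0.6, 91, [0.0017, 0.1169]), (0.56, 286, [-0.002, 0.092]), (0.48, 138, [-0.0841, -0.0198])]
scene [(0.98, 451, [-0.0853, -0.0178])]
21.3417
```

View pics/p4.png

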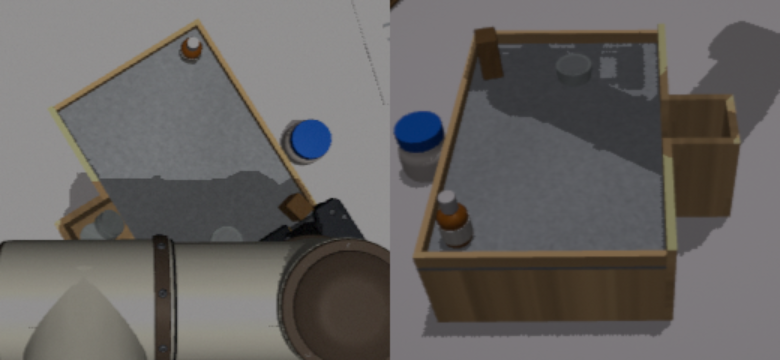

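Run:
```python
from workcell import env
from h import *
print(push(env,(-.0915,-.0162),(0,-.0162),back=.036))
p,y=pose((-.01,-.08),.17,90); b=yawfix(env,p,y); env.goto(p,[-90,0,b[1]])
look(env,"p5"); 
f=env.grab_frame("wrist"); np.save("w5.npy",f,allow_pickle=True); cv2.imwrite("pics/w5.png",f["image"])
print(env.read_state()["clock"])
```

```text
down False 22.4083 [ 0.4804 -0.1402  0.0906] [[-0.1271 -0.0166]] [0.1 0.2 0.1]
pushed False 24.025 [[-0.0253 -0.0162]] want [-0.025  -0.0162] [ 0.  -0.9  0.1]
True
top [(0.56, 357, [-0.0008, -0.0131])]
scene [(0.77, 535, [0.0052, -0.0156])]
26.4333
```

View pics/w5.png

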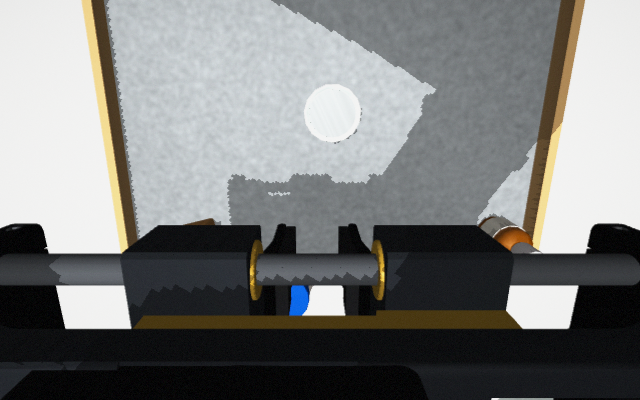

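The wrist picture shows the third tin at pixel (332,113), in line with the gate. Next I push it through.

Run:
```python
from workcell import env
from h import *
f=np.load("w5.npy",allow_pickle=True).item(); x=toT(Q,back(f,[332.5,113],.101))[0]; print(x)
push(env,(x[0],x[1]),(0,.078))
env.set_joints([-58.178, 22.042, 0.453, 0, -68.411, -14.817])
env.dwell(.5)
look(env,"p6"); print(env.read_state()["clock"])
a=cv2.imread("pics/p6_top.png")[80:320,240:500]; c=cv2.imread("pics/p6_scene.png")[100:340,150:410]
cv2.imwrite("pics/p6.png",cv2.resize(np.hstack([a,c]),None,fx=1.5,fy=1.5))
cv2.imwrite("pics/p6z.png",cv2.resize(cv2.imread("pics/p6_top.png")[190:270,260:360],None,fx=6,fy=6,interpolation=cv2.INTER_CUBIC))
```

```text
[-0.00021708 -0.01422002]
down False 27.5 [ 0.6104 -0.1063  0.0907] [[ 0.0001 -0.0598]] [ 1.  -0.4  0.2]
pushed False 29.25 [[-0.0001  0.0527]] want [-0.0001  0.053 ] [ 1.1 -0.6 -0.1]
top [(0.76, 328, [0.0004, 0.0929]), (0.57, 202, [-0.0045, 0.1191])]
scene []
33.2083
```

View pics/p6.png

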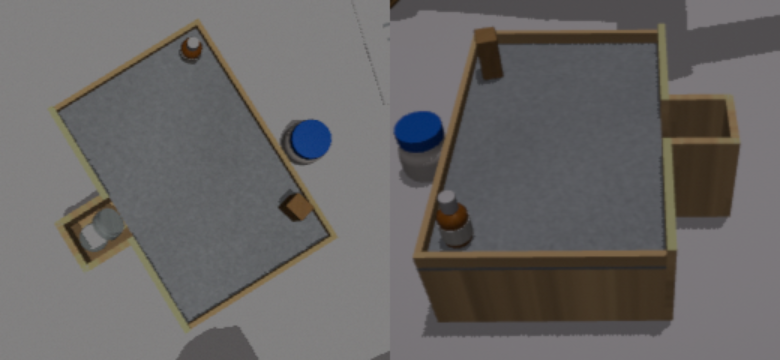

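View pics/p6z.png

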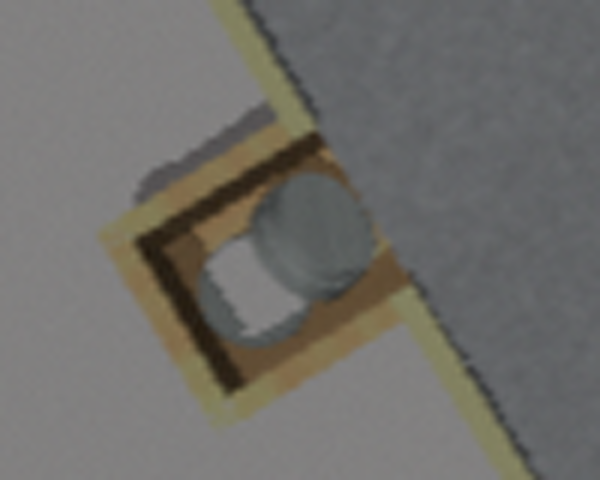

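Run:
```python
from workcell import env
from h import *
# wrist look over the slot from high up
p,y=pose((0,.03),.26,90); b=yawfix(env,p,y)
for dx in (.03,.0,-.2):
    pass
p,y=pose((0,.02),.24,90); b=yawfix(env,p,y); env.goto(p,[-90,0,123.37])
f=env.grab_frame("wrist"); cv2.imwrite("pics/w6.png",f["image"]); print(f["position"],env.read_state()["clock"])
```

```text
[ 0.60308138 -0.09756522  0.40198128] 35.6667
```

View pics/w6.png

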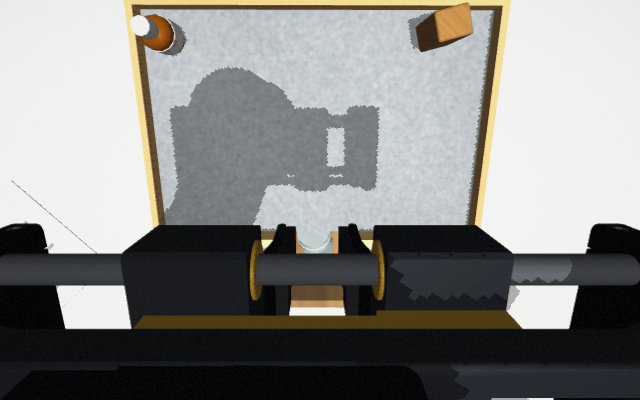

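View pics/p6_top.png

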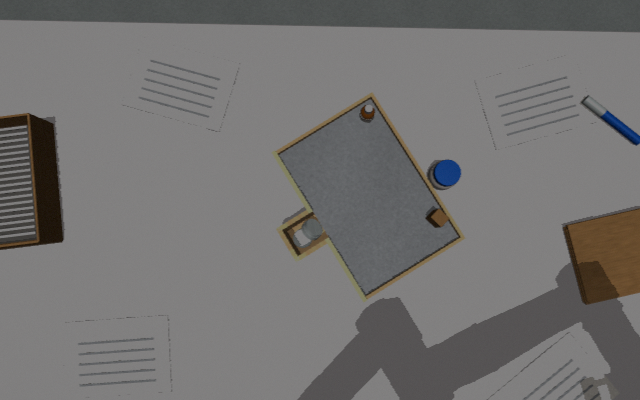

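Run:
```python
from workcell import env
print(env.read_state()["force"]); env.close_job()
```

```text
[-0.09249079 -0.48536295 -1.06632522]
the job is handed in; nothing more can be done
```

I pushed all three tins through the gate into the slot, one after another, and handed the job in at about 36 s of the 72 s allowed. I used partly opened fingers as a cradle. The middle tin went straight through; the two side tins were first pushed across the deck into line with the gate.

- **Tins:** I checked that the first had dropped before pushing the second, and the second before the third. After the third, the deck and the table around the tray are clear of tins. Two tins show in the slot. The third should be under the upper one; I could not see it directly.
- **Other objects:** In the last top picture the bottle, carton and jar stand upright, with no visible movement from where they began.
- **Robot:** No push hit its force stop. The tool hung clear above the tray at hand-in, with the force reading close to zero (about 1 N).
- **Disagreement:** The top and scene cameras differed by 5–7 mm along the tray's x axis. The wrist camera agreed with the top view to within about 2 mm, so I aimed mostly by those two.

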